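# Re-set a ratchet-propped sample board to its lowest notch

### The arm

A 7-joint arm with a two-finger parallel gripper is mounted at the origin on the work surface. World frame = base frame: x ahead of the robot, y to its left, z up, the work surface at z = 0. Lengths are in mm, angles in degrees, forces in N, time in s.
With the tool pointing down it reaches from about 425 to 1025 mm from the base axis. Payload 9.4 kg.
Tool frame: the origin (TCP) lies midway between the tips of the shut fingers; the grasp point (between the pads) lies 19 mm behind it (arm.hold_point_z is the distance from the TCP to the grasp point, in mm); z points along the fingers, y is the line along which they close (so a half turn about z gives the same grasp; the last joint's range is limited). The gripper opens to 93 mm and grips with 3 to 60 N. Pads are 15 mm wide; open, the fingers measure 128 mm over their backs; the gripper's body (75 mm by 188 mm) begins 65 mm behind the grasp point.
Start: joints at [64.475, 34.337, -0.143, 91.639, 0.103, 54.024, -4.572], TCP at [261.348, -676.255, 182.718] pointing down, gripper open.
Joint ranges: [-147.43, 147.43], [-19.82, 112.94], [-74.19, 73.91], [6.32, 146.72], [-59.91, 239.91], [6.04, 106.73], [-150.56, 150.56]. Speed limits (degrees/s): [127.2, 127.2, 172.46, 172.46, 180, 180, 180].

### API

Orientations are given as [roll, pitch, yaw] about the fixed x, y, z axes, in that order (R = Rz(yaw) Ry(pitch) Rx(roll)).
In Python, from rig import arm, vision, spotter gives the robot as it stands. The module is installed in compiled form; this text tells all that it offers.
- The arm moves only by the tool jog_arm, never from a script. Its argument "motion" is a list of rows, each an object of numbers: "rx", "ry", "rz": the turn, a rotation vector about the tool's x, y, z in degrees; "x", "y", "z": the shift along the tool's x, y, z in m; "jaw": the finger opening in m, from 0 to 0.093. A call has exactly 8 rows; each row shifts and turns the commanded pose from where the row before left it, along the tool's axes as they then stand; what a row does not reach is not made up. A row lasts 1/8 s, in which the tool goes at most 62.5 mm and 10.7 degrees, less where a joint would pass 70% of its speed; a pose out of reach is approached as far as the arm can. A call is refused whole if a number of a shift passes 0.0625 or a number of a turn 10.7, either way. A call with a gripper value outside its range is refused whole. The fingers move at their own pace and stop on an object; the grip force is fixed at half the most. Time passes only in rows, so rows that do not move let the fingers close, or fill a call up. It gives the time, the measured TCP pose, the force, the opening and the grip force at its end, in the units of the state.
- arm.sense(): the state, without advancing time (a new reading comes with each control period).
- vision.capture(name): name is "scene" or "top"; returns (picture, depth): 400x640x3 uint8, red, green, blue; 400x640 float32, mm along the optical axis (not along the pixel's ray), 0 where there is no reading.
- vision.camera_model(name): a dict with "mtx" (3x3 intrinsics, pixels), "rvec" (rotation vector, rad) and "tvec" (3), from world to camera coordinates, as OpenCV has them. Camera axes: x right, y down, z forward; pixel columns grow to the right and rows downward; lengths in mm; the calibration is good to about 2 mm. A picture is of the moment at which its call begins. camera_model takes no time and is no camera call.
- arm.job_done(): hands the job in; it is judged then, once.
Trained networks look in the newest picture that a camera, given by its name, has taken for a name from the list of things; names that differ only in an ending like _2 or _b are one class to them, and where a whole thing is asked for, a point or a joint stands for the part that bears it (a point fixed in the world has none). Each returns a list of dicts, best first, with "conf" (0 to 1); they miss things now and then, are a little off and sometimes report something else, mostly with a low value. They report only what shows in the picture. A call takes as long as a camera call.
- spotter.recognise(camera, query): "extent" ([left, top, width, height] in pixels, round what is visible of it).
The state is a dict: "clock": time; "joint_positions": joint angles; "qd": joint speeds; "joint_efforts": joint torques, N m; "eef_pos": TCP position; "tool_rot": TCP orientation; "contact_force": force on the tool from outside, world axes, zero at the start; "ft_torque": the same for the moment, N m; "gripper_width": finger opening in mm; "finger_force": force on a finger pad.
Only numpy, scipy, OpenCV 4.12 (cv2) and the standard library are available. Lean on these libraries where they do the work, as an engineer would, in place of code of your own. Each camera call takes 0.05 s, during which the arm holds its last target. There are 200 camera calls.

### The job

The tilting sample board stands too steep and its ratchet lets it go up only: lift it by its handle bar through the remaining notches and past the top until it comes up against its top stop, so that the pawl lets go, lower it gently all the way down onto its rests, then raise it again and leave it standing, released, in the first (lowest) notch. The stand is light and loose on the bench: feel for the stop and do not pull the stand's feet off the bench, shove it about or let the board slam down, and leave the other things where they are.

Things in the scene. Friction and masses are not known exactly. Their poses are not given: they have to be found in the camera images.
- stand: Grey sheet-steel stand loose on 4 rubber feet; 3.4 kg with its board. Base plate 12 mm high, 280 mm wide, 290 mm long (x -90 to +200 mm). Origin on the bench straight under the board's hinge, midway across; x axis from the hinge towards the handle side, z up. A pull of about 13 N along the handle's arc against the top stop starts to lift its handle-side feet.
- hinge (a point): Centre of the board's hinge, a level axis along the stand's y, 118 mm above the bench and midway across the board.
- board (a joint): Tilt of the white board (190 x 250 x 8 mm, about 0.5 kg; hinge damped, 0.3 N m s, it still falls if let go): 0 = flat on its rests, grows (rad) as the handle end rises. It can always be raised; only the pawl stops it coming down. At the start it stands in notch 2 or 3.
- ratchet (a point): Where the top-heavy tumbler pawl on the stand (two round steel weights) meets the toothed quadrant under the board. 3 notches 0.16 rad apart: board at rest in notch 1 (lowest) at 0.18-0.305, notch 2 at 0.34-0.465, notch 3 at 0.495-0.62, shifted together by an unmeasured clamp setting. A notch holds once the board has been raised 0.02 rad above its rest; the weight (2-3 N at the handle) then comes off the hand.
- rest (a point): Midway between the rubber tops (122 mm high) of the two posts on which the board lies at tilt 0. Top trip, at its own unmeasured setting: pawl tips back at a tilt of 0.83-1.06; a rigid top stop follows 0.05-0.08 rad higher (0.90-1.12). Then the board can be lowered freely. Below 0.1 rad a foot under the board tips the pawl in again, so the notches hold again.
- handle (a point): Centre of the handle bar: round, steel, 12 mm thick, 130 mm long, level, parallel to the hinge, on two 10 mm prongs (62 mm left and right of centre) beyond the board's free edge; 42 mm clear between bar and board. 240 mm from the hinge along the board and 6 mm above the hinge's plane: it moves on a 240 mm arc about the hinge, 124 mm high when flat.
- toner_bottle: Bystander: white plastic bottle, 68 mm across, 170 mm tall, with a white cap; origin at the centre of its underside.
- small_bottle: Bystander: white plastic bottle, 54 mm across, 130 mm tall, with a black cap; origin at the centre of its underside.
- paint_tin: Bystander: metal tin with a paper label, 86 mm across, 95 mm tall; origin at the centre of its underside.
- mixing_cup: Bystander: open white mixing cup, 84 mm across the rim, 100 mm tall; origin at the centre of its underside.
- stir_spatula: Bystander: metal spatula lying flat, 210 mm long (origin under it, its x axis along it).
- hardener_jar: Bystander: white jar, 60 mm across, 70 mm tall; origin at the centre of its underside.
- varnish_tin: Bystander: metal tin with a paper label, 72 mm across, 85 mm tall; origin at the centre of its underside.

How it is judged (in metres and radians):
On the way, in this order (a step that is already met when the one before it is completed fails the run):
1. the board is raised past its top notch to the trip (tilt above 0.82 rad) (value of joint board above 0.82 rad), for 0.1 s.
2. the board is lowered all the way onto its rests (tilt below 0.05 rad) (value of joint board below 0.05 rad), for 0.1 s.
At the end, for the whole second after the job is handed in: The board stands still in its first notch (tilt between 0.165 and 0.325 rad, under 0.05 rad/s), let go of, with the stand level (within 0.015 rad) and within 30 mm of where it stood (value of joint board between 0.165 and 0.325 rad and velocity of joint board between -0.05 and 0.05 rad/s and angle between stand's own z axis and vertical below 0.015 rad and distance of stand from where it was at the start of the episode below 0.03 m); the robot touches nothing.
It fails at once if the stand's feet are pulled off the bench (the stand tips by more than 0.03 rad) (angle between stand's own z axis and vertical above 0.03 rad).
It fails at once if the stand is shoved more than 30 mm (distance of stand from where it was at the start of the episode above 0.03 m).
It fails at once if the board slams down onto its rests (falling faster than 1.2 rad/s below a tilt of 0.15 rad) (value of joint board below 0.15 rad and velocity of joint board below -1.2 rad/s).
It fails at once if another thing is moved by more than 30 mm (distance of any of toner_bottle, small_bottle, paint_tin, mixing_cup, stir_spatula, hardener_jar, varnish_tin from where it was at the start of the episode above 0.03 m).
It also fails if it takes over 72 s, if anything falls off the work surface, if the arm or the gripper's body presses on something with over 40 N, if the wrist force passes 120 N, or if a joint passes its speed limit or range.

## Working session

There is one attempt and no reset: what is moved stays moved. The work goes in short steps, Python scripts to look and compute and a tool call to move; the robot and the scene stay as the last step left them, time stands still between calls to the robot, and variables do not carry over. Pictures are saved under pics/ and viewed, at most 10 in all, crops included, and the job is handed in when it is done.

Besides the shell and the picture viewer there is one more tool, called as name([rows], argument=value, ...), one row to a line, values as JSON. jog_arm: Moves the arm, as the interface text tells. Its arguments: {"type":"object","properties":{"motion":{"type":"array"}},"required":["motion"]}

```bash
mkdir -p pics
python3 - <<'E'
from rig import arm, vision, spotter
import cv2,numpy as np
s=arm.sense();print(s)
for n in("scene","top"):
    p,d=vision.capture(n);cv2.imwrite(f"pics/{n}0.png",p[:,:,::-1]);np.save(f"pics/{n}0.npy",d)
    m=vision.camera_model(n);print(n,m)
    for q in("handle","board","stand"):
        print(q,[(round(r["conf"],2),r["extent"]) for r in spotter.recognise(n,q)[:2]])
E
```

```text
{'clock': 0.0, 'joint_positions': array([64.47501913, 34.38517594, -0.14564677, 91.67843096,  0.10423578,
       54.02498138, -4.57415209]), 'qd': array([-0.04660413,  0.01367258,  0.0824448 , -0.10580028,  0.11153903,
        0.0282249 ,  0.04924647]), 'joint_efforts': array([ 1.18161566e-03, -7.65065932e+01,  1.49766829e+00, -2.52349412e+01,
       -5.24010253e-02,  1.69116369e-02,  1.42197364e-04]), 'eef_pos': array([ 261.13916535, -675.77046914,  181.86731486]), 'tool_rot': array([-1.79911983e+02,  9.05425663e-03,  2.11323924e+01]), 'contact_force': array([0.48902686, 0.46033142, 0.14593847]), 'ft_torque': array([-0.00388986, -0.00886048, -0.01941302]), 'finger_force': 0.0, 'gripper_width': 93.14334746656107}
scene {'mtx': array([[440.07378711,   0.        , 322.03357711],
       [  0.        , 440.07378711, 201.994554  ],
       [  0.        ,   0.        ,   1.        ]]), 'rvec': array([ 0.66343812,  2.53567735, -1.24869742]), 'tvec': array([ 462.59871492,  -86.36716516, 1722.64978678])}
handle [(0.64, [290.4, 148.8, 84.9, 55.1])]
board [(0.77, [288.9, 147.8, 83.2, 53.1])]
stand [(0.72, [291.7, 147.8, 102.4, 99.4]), (0.69, [291.4, 145.9, 81.8, 54.9])]
top {'mtx': array([[387.39762792,   0.        , 315.73882188],
       [  0.        , 387.39762792, 196.67793655],
       [  0.        ,   0.        ,   1.        ]]), 'rvec': array([ 2.15329727, -2.21278462,  0.08871916]), 'tvec': array([  61.37602102,  560.79281641, 1270.87046436])}
handle [(0.67, [291.6, 168.8, 97.4, 84.2])]
board [(0.72, [388.8, 186.7, 26.4, 21.2]), (0.66, [291.4, 166.9, 97.4, 86.0])]
stand [(0.8, [287.0, 166.5, 98.9, 111.9])]
```

View pics/scene0.png

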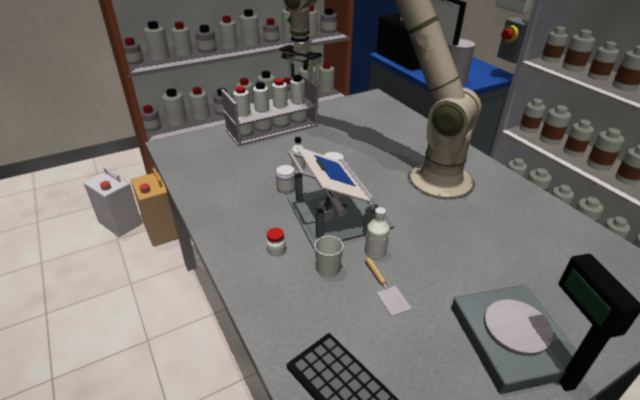

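View pics/top0.png

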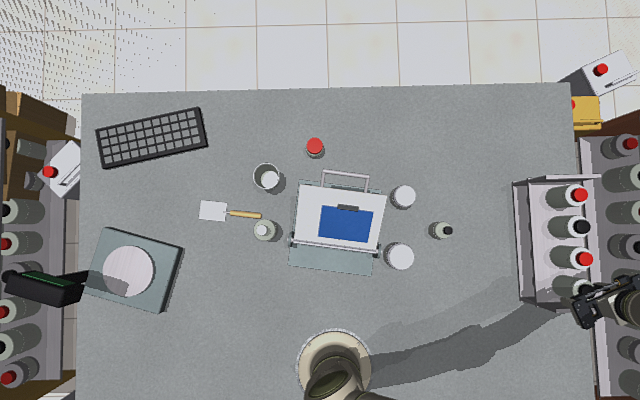

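The top view shows the stand at about (338,225). The handle bar runs from (322,172) to (369,177) on the side away from the robot, with the hinge on the robot's side near (335,250). Next I'll get world points from the depth.

```bash
cat > h.py <<'E'
import numpy as np,cv2
from rig import arm,vision,spotter
def cloud(n,d):
    m=vision.camera_model(n);K=m["mtx"];R=cv2.Rodrigues(m["rvec"])[0]
    v,u=np.mgrid[:400,:640];P=np.stack([(u-K[0,2])/K[0,0]*d,(v-K[1,2])/K[1,1]*d,d],-1)
    return (P-m["tvec"].ravel())@R
E
python3 - <<'E'
from h import *
np.set_printoptions(precision=1,suppress=True)
d=np.load("pics/top0.npy");W=cloud("top",d);im=cv2.imread("pics/top0.png")
# board plane
B=W[200:232,305:375].reshape(-1,3);c=np.median(B,0)
for _ in range(3):
    u,s,vt=np.linalg.svd(B-B.mean(0),full_matrices=False);n=vt[2]*np.sign(vt[2][2]);r=(B-B.mean(0))@n;B=B[abs(r)<6]
print("board",B.mean(0),"n",n,"tilt",np.arccos(n[2]),"dir",np.degrees(np.arctan2(-n[1],-n[0])))
print("hts");print(W[166:190,345,:][::2])
H=W[164:184,316:376];m=(H[...,2]>150);pts=H[m];print(len(pts))
vv,uu=np.where(m)
for v in range(164,186): print(v,' '.join('%3d'%z for z in W[v,318:376:3,2]))
for q in ((247,292),(250,375),(240,379)): print(q,W[q])
for nme,(v,u) in dict(cup=(178,267),red=(147,314),tinA=(196,403),tinB=(256,399),small=(230,447),toner=(229,264)).items(): print(nme,W[v,u])
cv2.imwrite("pics/crop.png",cv2.resize(im[155:285,270:420],None,fx=4,fy=4,interpolation=cv2.INTER_CUBIC))
E
```

```text
board [492.7 -17.8 183.4] n [-0.7  0.1  0.8] tilt 0.7185467975696711 dir -7.393045056902122
hts
[[666.3 -56.8  -0. ]
 [658.6 -56.1   5.2]
 [652.6 -56.4  -0.6]
 [611.1 -35.9 246. ]
 [605.  -35.4 249.9]
 [631.9 -55.6  -0. ]
 [624.9 -55.3   1.5]
 [618.3 -55.3  -1. ]
 [611.6 -55.1  -2.3]
 [604.7 -54.9  -2.1]
 [596.5 -53.6  11.1]
 [589.8 -53.5  10.1]]
270
164   0   2   0  -1   0  -1   3  -2  -2   1  -2  -5   0  -5   2   0  -2   0  -1  -2
165   0  -1   0  -1  -4  -7   0   0   1  -1   5  -2  -2   0  -3   1   3  -1   0  -1
166   1  -1   0  -2   3  -2   0   1   0   0   4   0  -1   6   2  -1   1   0   1  -5
167   1  -1  -1  -4   0   1  -1   0   0  -1   0   0  -2   3   2   2  -2  -3   0   0
168   8   0   4   2  -1  -1  -2   1  -2   5   0   3  -1   0   7   1   0   2   0   0
169  -5  -1 245 240   1   0  -3  -2  -2   1   0  -3  -7   2   0   0   0   0  -1   0
170   1   0 252 248 249 246 243   2  -2   0   0  -2  -6   0   0   0   0   2  -6   2
171   0  -2 247 246 249 247 245 247 244  -4  -3  -1  -1   5   2   2  -1   1   3  -1
172   2   0 245 247 245 245 250 247 248 246 247 244   0  -3  -3  -2  -2   2
[... 660 characters left out ...]
2   0 241  -4  -2   4
181  -5 229  -1   1   0   0   0  -4  -1   4   3  -2  -2   1  -2   0 241  -5  -3   1
182  14 231   0   6  -4  -3  -5  -4   0  -2   5   1   0   2   0  -3 236   3  -1   1
183  11 227  12  13   3  -2  -2   0  -1   0   1   0   0   1   2   0 237   0   4  -1
184   9 226  14  10 1310   7  14   1  -4  -2  -3  -3   0   0  -3   0 233   1  -1   0
185  11 225  12  10  11   9  13   7   8   5  -4   0   4   0  -4  -2 233   1   0   1
(247, 292) [397.2 129.7  10.2]
(250, 375) [ 387.6 -127.3  136.4]
(240, 379) [ 412.1 -162.4    2.8]
cup [631.9 209.8   2.5]
red [720.4  47.5  69.2]
tinA [ 552.1 -231.2   82.7]
tinB [ 364.7 -206.8   98.5]
small [ 441.4 -349.7  129.1]
toner [459.8 200.9 170.6]
```

View pics/crop.png

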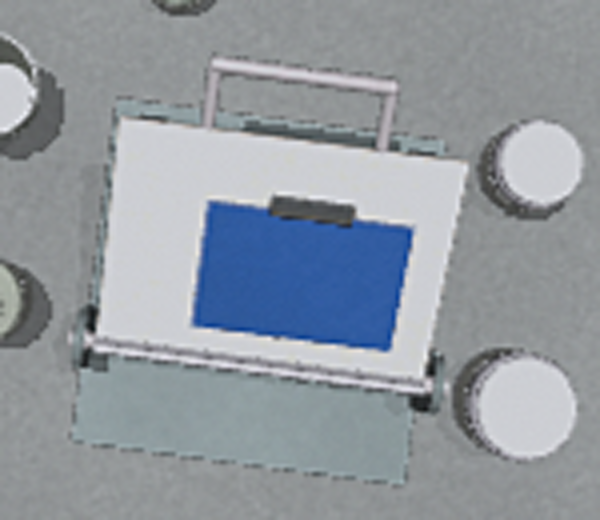

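The bar's top surface is at about z 249, so its centre is near 243. That puts the tilt at about 0.52, in notch 3. Next I'll fit the bar line and plan the approach.

Run:
```python
from h import *
np.set_printoptions(precision=3,suppress=True)
W=cloud("top",np.load("pics/top0.npy"))
H=W[164:180,327:366].reshape(-1,3);b=H[H[:,2]>200]
f=cv2.fitLine(b[:,:2].astype(np.float32),cv2.DIST_HUBER,0,.01,.01).ravel();dv=f[:2]*np.sign(f[1])
th=np.arctan2(dv[1],dv[0])-np.pi/2
A=W[164:184,316:376].reshape(-1,3);A=A[(A[:,2]>240)];t=(A[:,:2]-f[2:])@dv
print("bar n",len(b),"theta",np.degrees(th),"extent",np.percentile(t,[0,1,99,100]),"z top",np.median(b[:,2]),b.mean(0))
mid=f[2:]+dv*(t.min()+t.max())/2
B=W[195:238,305:375].reshape(-1,3);e=np.array([np.cos(th),np.sin(th)])
s=B[:,:2]@e; P=np.polyfit(s,B[:,2],1);print("board tilt from slope",np.arctan(P[0]), "resid",np.std(B[:,2]-np.polyval(P,s)))
z=np.median(b[:,2])-4;a=.5
for _ in range(20):a=np.arcsin((z-118-6*np.cos(a))/240)
hg=mid-e*(240*np.cos(a)-6*np.sin(a));print("mid",mid,"z",z,"tilt",a,"hinge",hg)
print("board z at 100mm from hinge:",np.polyval(P,hg@e+100*np.cos(a)),118+100*np.sin(a))
```

```text
bar n 175 theta -7.928893 extent [-65.411 -64.673  68.888  68.888] z top 247.06489681802205 [601.19  -34.362 289.408]
board tilt from slope 0.4141303127222748 resid 69.30114857917079
mid [606.825 -36.285] z 243.06489681802205 tilt 0.5229581486827084 hinge [403.858  -8.016]
board z at 100mm from hinge: 186.27652267089434 167.94450982539914
```

jog_arm([
  {"z": -0.05},
  {"z": -0.05},
  {"z": -0.05},
  {"z": -0.05},
  {"rz": -10,"jaw": 0.04},
  {"rz": -10,"jaw": 0.04},
  {"rz": -10,"jaw": 0.04},
  {"rz": -10,"jaw": 0.04},
])

```text
invalid input
```

Run:
```python
from h import *
np.set_printoptions(precision=3,suppress=True)
W=cloud("top",np.load("pics/top0.npy"))
H=W[164:180,327:364].reshape(-1,3);b=H[(H[:,2]>235)&(H[:,2]<260)]
f=cv2.fitLine(b[:,:2].astype(np.float32),cv2.DIST_HUBER,0,.01,.01).ravel();dv=f[:2]*np.sign(f[1])
th=np.arctan2(dv[1],dv[0])-np.pi/2;e=np.array([np.cos(th),np.sin(th)])
A=W[164:178,316:376].reshape(-1,3);A=A[(A[:,2]>235)&(A[:,2]<260)];t=(A[:,:2]-f[2:])@dv
mid=f[2:]+dv*(t.min()+t.max())/2
print(len(b),np.degrees(th),t.min(),t.max(),np.median(b[:,2]))
B=W[195:235,308:370].reshape(-1,3);B=B[(B[:,2]>100)&(B[:,2]<260)]
s=B[:,:2]@e;P=np.polyfit(s,B[:,2],1);g=abs(B[:,2]-np.polyval(P,s))<8;P=np.polyfit(s[g],B[g,2],1)
print("slope tilt",np.arctan(P[0]),g.mean())
z=np.median(b[:,2])-4;a=.5
for _ in range(20):a=np.arcsin((z-118-6*np.cos(a))/240)
hg=mid-e*(240*np.cos(a)-6*np.sin(a));print("mid",mid,z,"tilt",a,"hinge",hg,"bd z",np.polyval(P,hg@e+100*np.cos(a)),118+100*np.sin(a))
```

```text
159 -9.324738 -67.91538502211132 64.8388392319273 246.98232632459653
slope tilt 0.5100686668102105 0.9834142394822006
mid [606.871 -36.784] 242.98232632459653 tilt 0.5225552703673342 hinge [404.603  -3.572] bd z 182.03557426816417 167.9096025899243
```

jog_arm([
  {"x": 0,"y": 0,"z": -0.05,"rx": 0,"ry": 0,"rz": 0,"jaw": 0.04},
  {"x": 0,"y": 0,"z": -0.05,"rx": 0,"ry": 0,"rz": 0,"jaw": 0.04},
  {"x": 0,"y": 0,"z": -0.05,"rx": 0,"ry": 0,"rz": 0,"jaw": 0.04},
  {"x": 0,"y": 0,"z": -0.05,"rx": 0,"ry": 0,"rz": 0,"jaw": 0.04},
  {"x": 0,"y": 0,"z": 0,"rx": 0,"ry": 0,"rz": -10,"jaw": 0.04},
  {"x": 0,"y": 0,"z": 0,"rx": 0,"ry": 0,"rz": -10,"jaw": 0.04},
  {"x": 0,"y": 0,"z": 0,"rx": 0,"ry": 0,"rz": -10,"jaw": 0.04},
  {"x": 0,"y": 0,"z": 0,"rx": 0,"ry": 0,"rz": -10,"jaw": 0.04},
])

```text
clock: 1.4
eef_pos: [261.3, -676.2, 382.8]
tool_rot: [-180.0, 0.0, 61.5]
contact_force: [-0.1, -0.1, -0.5]
gripper_width: 39.9
finger_force: 0.0
```

Run:
```python
from h import *
np.set_printoptions(precision=1,suppress=True)
m=vision.camera_model("top");K=m["mtx"];R=cv2.Rodrigues(m["rvec"])[0];C=-R.T@m["tvec"].ravel();print("cam",C)
def at(u,v,z):
    r=R.T@np.linalg.inv(K)@[u,v,1];return C+r*(z-C[2])/r[2]
A=[270,155]
p=lambda x,y,z:at(270+x/4-.4,155+y/4-.4,z)
def ang(a,b):return np.degrees(np.arctan2(*(a-b)[[1,0]]))-90
for nm,q1,q2,z in (("hinge rod",(90,342),(425,385),122),("bar",(218,65),(392,88),243),("base back",(72,440),(405,484),12),("board top edge",(120,120),(467,163),218)):
    a,b=p(*q1,z),p(*q2,z);print(nm,a,b,"mid",(a+b)/2,"ang",ang(a,b),"len",np.linalg.norm(a-b))
```

```text
cam [ 461.7   51.7 1310.5]
hinge rod [423.6 122.2 122. ] [ 384.1 -131.9  122. ] mid [403.8  -4.9 122. ] ang -8.840535783214278 len 257.2240786276534
bar [616.3  21.9 243. ] [597.  -98.4 243. ] mid [606.7 -38.3 243. ] ang -9.14076708350828 len 121.80474651109917
base back [339.7 145.5  12. ] [ 296.1 -129.2   12. ] mid [317.9   8.1  12. ] ang -9.02293776703793 len 278.1161277317765
board top edge [582.5  91.7 218. ] [ 545.3 -153.   218. ] mid [563.9 -30.6 218. ] ang -8.652586995926924 len 247.53333230160237
```

jog_arm([
  {"x": 0.06,"y": 0,"z": 0,"rx": 0,"ry": 0,"rz": -10,"jaw": 0.04},
  {"x": 0.06,"y": 0,"z": 0,"rx": 0,"ry": 0,"rz": -10,"jaw": 0.04},
  {"x": 0.06,"y": 0,"z": 0,"rx": 0,"ry": 0,"rz": 0,"jaw": 0.04},
  {"x": 0.06,"y": 0.02,"z": 0,"rx": 0,"ry": 0,"rz": 0,"jaw": 0.04},
  {"x": 0.06,"y": 0.03,"z": 0,"rx": 0,"ry": 0,"rz": 0,"jaw": 0.04},
  {"x": 0.06,"y": 0.03,"z": 0,"rx": 0,"ry": 0,"rz": 0,"jaw": 0.04},
  {"x": 0.06,"y": 0.03,"z": 0,"rx": 0,"ry": 0,"rz": 0,"jaw": 0.04},
  {"x": 0.06,"y": 0.03,"z": 0,"rx": 0,"ry": 0,"rz": 0,"jaw": 0.04},
])

```text
clock: 2.4
eef_pos: [493.4, -246.8, 383.1]
tool_rot: [180.0, 0.0, 81.1]
contact_force: [1.1, -1.2, -0.2]
gripper_width: 39.9
finger_force: 0.0
```

jog_arm([
  {"x": 0.045,"y": 0.016,"z": 0,"rx": 0,"ry": 0,"rz": 0,"jaw": 0.04},
  {"x": 0.045,"y": 0.016,"z": 0,"rx": 0,"ry": 0,"rz": 0,"jaw": 0.04},
  {"x": 0.045,"y": 0.016,"z": 0,"rx": 0,"ry": 0,"rz": 0,"jaw": 0.04},
  {"x": 0.045,"y": 0.016,"z": 0,"rx": 0,"ry": 0,"rz": 0,"jaw": 0.04},
  {"x": 0.045,"y": 0.0155,"z": 0,"rx": 0,"ry": 0,"rz": 0,"jaw": 0.04},
  {"x": 0,"y": 0,"z": 0.04,"rx": 0,"ry": 0,"rz": 0,"jaw": 0.04},
  {"x": 0,"y": 0,"z": 0.04,"rx": 0,"ry": 0,"rz": 0,"jaw": 0.04},
  {"x": 0,"y": 0,"z": 0.02,"rx": 0,"ry": 0,"rz": 0,"jaw": 0.04},
])

```text
clock: 3.4
eef_pos: [604.8, -38.4, 280.6]
tool_rot: [-179.9, 0.0, 81.1]
contact_force: [0.1, -0.2, 0.4]
gripper_width: 40.1
finger_force: 0.0
```

Run:
```python
from h import *
s=arm.sense();print(s["eef_pos"],s["tool_rot"],s["contact_force"],s["joint_positions"])
p,d=vision.capture("scene");cv2.imwrite("pics/s1.png",cv2.resize(p[80:260,220:460,::-1],None,fx=3,fy=3,interpolation=cv2.INTER_CUBIC))
```

```text
[604.80920959 -38.44599684 280.57610144] [-1.79855166e+02  3.26736823e-02  8.11466267e+01] [ 0.09518041 -0.24062822  0.37818817] [ 18.66558557  22.98330132 -28.93213612  99.82358183  12.5144523
  60.55580644 -23.41394277]
```

View pics/s1.png

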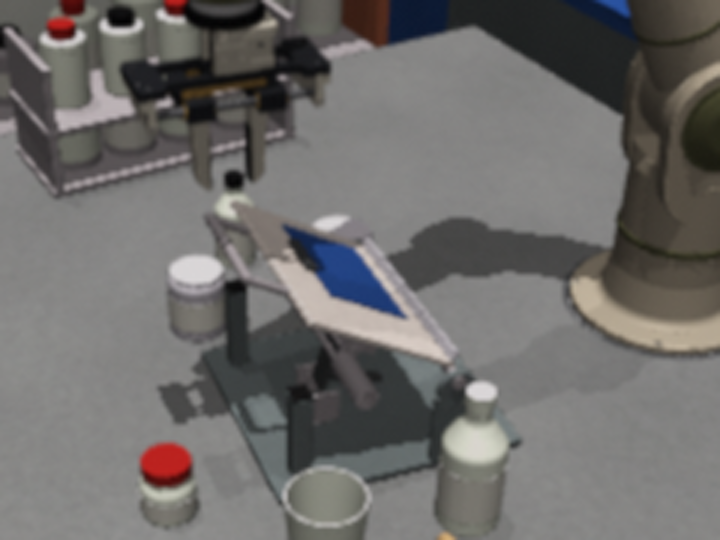

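The fingers (crop 205,160 and 255,160) hang astride the bar (crop 220,230). Next I'll descend and close.

jog_arm([
  {"x": 0.001,"y": 0.002,"z": 0.02,"rx": 0,"ry": 0,"rz": 0,"jaw": 0.04},
  {"x": 0,"y": 0,"z": 0.02,"rx": 0,"ry": 0,"rz": 0,"jaw": 0.04},
  {"x": 0,"y": 0,"z": 0.0165,"rx": 0,"ry": 0,"rz": 0,"jaw": 0.04},
  {"x": 0,"y": 0,"z": 0,"rx": 0,"ry": 0,"rz": 0,"jaw": 0.04},
  {"x": 0,"y": 0,"z": 0,"rx": 0,"ry": 0,"rz": 0,"jaw": 0.028},
  {"x": 0,"y": 0,"z": 0,"rx": 0,"ry": 0,"rz": 0,"jaw": 0.022},
  {"x": 0,"y": 0,"z": 0,"rx": 0,"ry": 0,"rz": 0,"jaw": 0.018},
  {"x": 0,"y": 0,"z": 0,"rx": 0,"ry": 0,"rz": 0,"jaw": 0.016},
])

```text
clock: 4.45
eef_pos: [608.0, -37.7, 226.5]
tool_rot: [180.0, 0.0, 81.1]
contact_force: [0.3, -0.4, 0.2]
gripper_width: 16.6
finger_force: 0.0
```

jog_arm([
  {"x": 0,"y": 0,"z": 0.002,"rx": 0,"ry": 0,"rz": 0,"jaw": 0.014},
  {"x": 0,"y": 0,"z": 0,"rx": 0,"ry": 0,"rz": 0,"jaw": 0.013},
  {"x": 0,"y": 0,"z": 0,"rx": 0,"ry": 0,"rz": 0,"jaw": 0.012},
  {"x": 0,"y": 0,"z": 0,"rx": 0,"ry": 0,"rz": 0,"jaw": 0.01},
  {"x": 0,"y": 0,"z": 0,"rx": 0,"ry": 0,"rz": 0,"jaw": 0.005},
  {"x": 0,"y": 0,"z": 0,"rx": 0,"ry": 0,"rz": 0,"jaw": 0.0},
  {"x": 0,"y": 0,"z": 0,"rx": 0,"ry": 0,"rz": 0,"jaw": 0.0},
  {"x": 0,"y": 0,"z": 0,"rx": 0,"ry": 0,"rz": 0,"jaw": 0.0},
])

```text
clock: 5.45
eef_pos: [607.9, -37.7, 224.2]
tool_rot: [-180.0, 0.0, 81.1]
contact_force: [0.1, -0.7, -0.0]
gripper_width: 0.4
finger_force: 0.0
```

```bash
cat > arc.py <<'E'
# relative tool shifts (mm) for arc steps: ty along e, tz down
import numpy as np,sys
a=[float(x) for x in sys.argv[1:]];p=lambda a:np.array([240*np.cos(a)-6*np.sin(a),-(240*np.sin(a)+6*np.cos(a))])
for i,j in zip(a,a[1:]):print("%.3f->%.3f y %.1f z %.1f"%(i,j,*(p(j)-p(i))))
E
python3 arc.py .522 .56 .6 .64 .68 .72 .76 .80 .84; python3 arc.py .84 .86 .88 .90 .92 .94 .96 .98 1.0 1.02 1.04 1.06 1.08 1.1 1.12
```

```text
0.522->0.560 y -4.9 z -7.7
0.560->0.600 y -5.5 z -7.9
0.600->0.640 y -5.8 z -7.7
0.640->0.680 y -6.1 z -7.4
0.680->0.720 y -6.4 z -7.2
0.720->0.760 y -6.6 z -6.9
0.760->0.800 y -6.9 z -6.7
0.800->0.840 y -7.2 z -6.4
0.840->0.860 y -3.7 z -3.1
0.860->0.880 y -3.7 z -3.0
0.880->0.900 y -3.8 z -2.9
0.900->0.920 y -3.9 z -2.9
0.920->0.940 y -3.9 z -2.8
0.940->0.960 y -4.0 z -2.7
0.960->0.980 y -4.0 z -2.6
0.980->1.000 y -4.1 z -2.5
1.000->1.020 y -4.1 z -2.5
1.020->1.040 y -4.2 z -2.4
1.040->1.060 y -4.2 z -2.3
1.060->1.080 y -4.3 z -2.2
1.080->1.100 y -4.3 z -2.1
1.100->1.120 y -4.4 z -2.0
```

The fingers closed on nothing, so I'll look again.

Run:
```python
from h import *
p,d=vision.capture("scene");q,e=vision.capture("top");np.save("pics/top2.npy",e);np.save("pics/s2.npy",d)
a=cv2.resize(p[110:240,260:400,::-1],(390*1,362));b=cv2.resize(q[150:270,280:400,::-1],(362,362))
cv2.imwrite("pics/s2.png",np.hstack([a,b]))
```

```text
(no output)
```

View pics/s2.png

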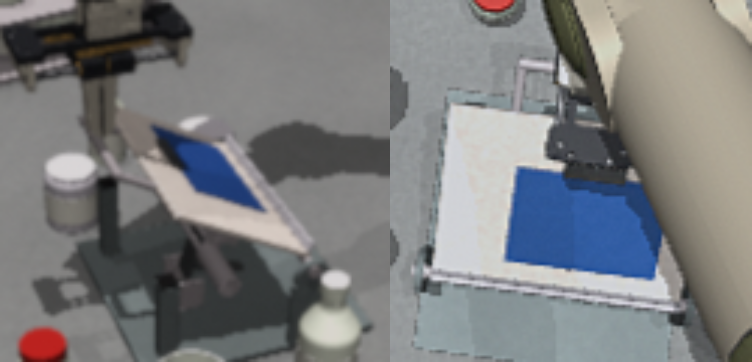

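Run:
```python
from h import *
np.set_printoptions(precision=1,suppress=True)
m=vision.camera_model("scene");R=cv2.Rodrigues(m["rvec"])[0];C=-R.T@m["tvec"].ravel();print("scene cam",C)
e=np.array([np.cos(np.radians(-9)),np.sin(np.radians(-9))]);l=np.array([-e[1],e[0]]);hg=np.array([404,-4.5])
loc=lambda P:np.c_[(P[:,:2]-hg)@e,(P[:,:2]-hg)@l,P[:,2]]
for nm,cam in (("scene0","scene"),("s2","scene"),("top0","top"),("top2","top")):
    W=cloud(cam,np.load(f"pics/{nm}.npy")).reshape(-1,3);L=loc(W)
    k=(L[:,0]>185)&(L[:,0]<235)&(abs(L[:,1])<58)&(L[:,2]>195)&(L[:,2]<275);L=L[k]
    print(nm,len(L))
    for y in range(-58,58,15):
        q=L[(L[:,1]>=y)&(L[:,1]<y+15)]
        if len(q)>2:print("  y",y,len(q),np.median(q,0),q.min(0),q.max(0))
s=arm.sense();print(s["eef_pos"],s["contact_force"],loc(s["eef_pos"][None]))
```

```text
scene cam [1116.1  999.9  971.3]
scene0 86
  y -58 10 [208.  -51.6 249.1] [197.7 -58.  243.7] [211.5 -43.3 253.1]
  y -43 10 [208.3 -35.6 249.6] [201.3 -42.3 246.2] [210.4 -29.6 252.9]
  y -28 10 [206.6 -21.9 249.3] [200.6 -28.  245.3] [211.8 -13.3 252.7]
  y -13 11 [208.9  -7.5 250. ] [201.6 -12.5 245.1] [211.7   1.1 254.1]
  y 2 13 [207.7  10.5 250.3] [200.4   3.3 243.3] [211.9  15.7 252.9]
  y 17 10 [207.5  24.7 250.8] [202.7  20.3 246.8] [211.1  29.7 255.5]
  y 32 14 [207.5  40.1 249.6] [201.4  33.2 244.7] [211.9  46.9 253.6]
  y 47 8 [207.   53.4 249.2] [202.3  47.1 247.2] [211.2  56.8 250.6]
s2 95
  y -58 5 [210.  -52.9 246.8] [208.1 -54.7 246.4] [211.6 -43.4 251.4]
  y -43 3 [209.3 -37.6 246.3] [209.2 -40.6 245.8] [210.2 -30.  247.5]
  y -28 5 [210.8 -14.8 248.4] [207.5 -25.3 245.1] [211.2 -14.  251.1]
  y -13 13 [208.5  -5.  250.2] [202.1 -11.1 244.3] [217.8   1.5 271.3]
  y 2 38 [207.6   6.8 267.1] [191.4   3.1 243.9] [219.7  16.2 274.9]
  y 17 12 [206.3  23.9 249.7] [200.1  17.8 241.7] [209.7  31.3 252.6]
  y 32 12 [207.5  39.8 250.1] [201.6  32.8 244.1] [211.1  46.2 252. ]
  y 47 7 [208.4  50.9 249.2] [203.1  49.  246.3] [211.8  56.8 251.5]
top0 184
  y -58 26 [205.2 -51.8 247.3] [190.2 -57.9 236.3] [211.  -43.  251.3]
  y -43 23 [205.7 -35.2 247.1] [200.7 -41.7 240.8] [212.1 -29.1 251.8]
  y -28 23 [204.8 -20.6 247. ] [200.2 -27.7 242.7] [211.9 -13.3 250.2]
  y -13 23 [206.3  -5.1 247.1] [201.1 -12.7 242.8] [211.7   1.4 251.5]
  y 2 22 [205.2   9.4 247.1] [200.3   3.2 241.1] [211.9  15.6 252.1]
  y 17 25 [204.9  25.5 247.1] [200.6  17.2 241.5] [212.1  31.8 250.6]
  y 32 22 [206.3  39.7 246.7] [201.1  32.2 242.5] [211.1  46.2 251.7]
  y 47 20 [204.5  52.7 245.5] [186.7  47.8 235.7] [212.2  57.6 251.5]
top2 43
  y 32 21 [206.3  40.  247. ] [200.8  32.4 241.8] [211.1  46.1 251.6]
  y 47 21 [205.2  53.6 246.5] [187.3  47.7 230.4] [212.1  57.7 251.1]
[607.9 -37.6 224.2] [-1.2 -0.3  0.4] [[206.6  -0.8 224.2]]
```

Run:
```python
from h import *
np.set_printoptions(precision=0,suppress=True,linewidth=220)
m=vision.camera_model("scene")
e=np.array([np.cos(np.radians(-9)),np.sin(np.radians(-9))]);l=np.array([-e[1],e[0]]);hg=np.array([404,-4.5])
pr=lambda p:cv2.projectPoints(np.array([p],float),m["rvec"],m["tvec"],m["mtx"],None)[0].ravel()
print("tcp px",pr([607.9,-37.6,224.2]),"bar mid",pr([607,-37,243]),"grasp z 300",pr([607.9,-37.6,300]))
W=cloud("scene",np.load("pics/s2.npy"));L=np.stack([(W[...,:2]-hg)@e,(W[...,:2]-hg)@l,W[...,2]],-1)
for v in range(136,176,2):
    print(v,[tuple(int(round(t)) for t in L[v,u]) for u in range(288,306,2)])
```

```text
tcp px [296. 168.] bar mid [296. 162.] grasp z 300 [295. 146.]
136 [(236, 25, 354), (232, 35, 358), (227, 36, 358), (220, 34, 356), (214, 33, 354), (208, 32, 353), (203, 36, 353), (197, 37, 353), (-8, -562, 4)]
138 [(65, -568, 4), (232, 34, 352), (218, 4, 333), (213, 10, 336), (202, -5, 325), (200, 7, 331), (195, 12, 333), (186, 3, 327), (-1, -541, 6)]
140 [(70, -553, 3), (222, -1, 324), (218, 6, 328), (212, 7, 327), (203, -2, 320), (200, 7, 325), (193, 3, 321), (187, 5, 321), (5, -524, 6)]
142 [(75, -535, 4), (223, -1, 318), (220, 12, 324), (212, 6, 320), (206, 7, 319), (199, 4, 316), (195, 9, 318), (15, -522, -1), (7, -518, 0)]
144 [(81, -516, 5), (221, -6, 308), (219, 6, 314), (211, 2, 310), (207, 8, 313), (200, 5, 310), (195, 9, 311), (73, -345, 96), (14, -497, 3)]
146 [(84, -506, 1), (222, -6, 301), (220, 10, 310), (213, 7, 307), (206, 5, 305), (201, 8, 305), (194, 7, 303), (79, -327, 98), (19, -482, 2)]
148 [(90, -488, 2), (222, -6, 294), (219, 7, 301), (214, 9, 301), (209, 13, 302), (202, 10, 300), (195, 9, 298), (147, -117, 219), (140, -117, 217)]
150 [(92, -481, -4), (205, -
[... 1242 characters left out ...]
 (108, -320, 15), (210, 33, 252), (204, 34, 250), (85, -314, 15), (75, -318, 9)]
168 [(174, -206, 90), (166, -207, 88), (158, -207, 86), (153, -198, 91), (108, -320, 6), (209, 29, 242), (206, 40, 248), (202, 45, 250), (76, -313, 3)]
170 [(176, -198, 87), (170, -194, 88), (163, -192, 88), (156, -191, 87), (112, -309, 4), (102, -313, -1), (209, 49, 247), (206, 59, 252), (78, -309, -3)]
172 [(181, -183, 89), (172, -186, 85), (168, -175, 90), (157, -186, 82), (115, -298, 2), (109, -290, 6), (157, -115, 126), (209, 66, 250), (202, 64, 247)]
174 [(185, -170, 89), (175, -177, 82), (168, -176, 82), (159, -181, 76), (175, -105, 127), (166, -109, 123), (159, -109, 122), (208, 65, 242), (201, 62, 239)]
```

Run:
```python
from h import *
p,_=vision.capture("scene")
cv2.imwrite("pics/s3.png",cv2.resize(p[130:190,275:335,::-1],(600,600),interpolation=cv2.INTER_CUBIC))
```

```text
(no output)
```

View pics/s3.png

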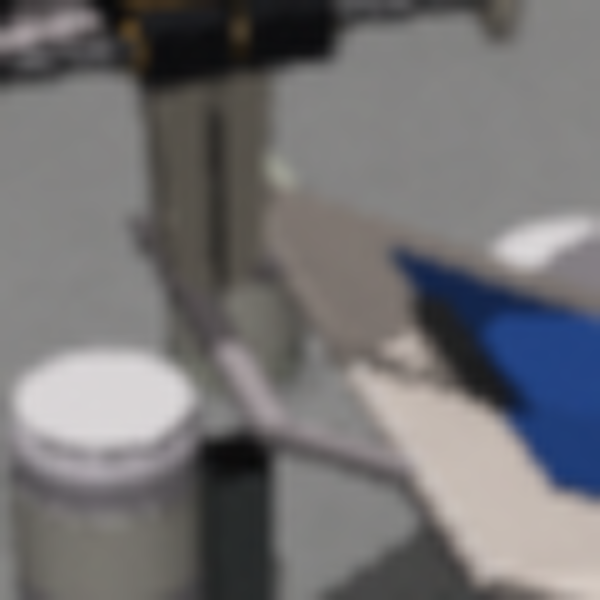

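The shut fingertips end at about crop (210,290). The depth puts them at z≈262, just above the bar, although the reported TCP z is 224. In the plane they are centred on the bar. I'll open, go about 36 mm lower and close while watching the force.

jog_arm([
  {"x": 0,"y": 0,"z": 0,"rx": 0,"ry": 0,"rz": 0,"jaw": 0.038},
  {"x": 0,"y": 0,"z": 0,"rx": 0,"ry": 0,"rz": 0,"jaw": 0.038},
  {"x": 0,"y": 0,"z": 0,"rx": 0,"ry": 0,"rz": 0,"jaw": 0.038},
  {"x": 0,"y": 0,"z": 0,"rx": 0,"ry": 0,"rz": 0,"jaw": 0.038},
  {"x": 0,"y": 0,"z": 0.009,"rx": 0,"ry": 0,"rz": 0,"jaw": 0.038},
  {"x": 0,"y": 0,"z": 0.009,"rx": 0,"ry": 0,"rz": 0,"jaw": 0.038},
  {"x": 0,"y": 0,"z": 0.009,"rx": 0,"ry": 0,"rz": 0,"jaw": 0.038},
  {"x": 0,"y": 0,"z": 0.009,"rx": 0,"ry": 0,"rz": 0,"jaw": 0.038},
])

```text
clock: 6.6
eef_pos: [607.8, -37.6, 187.3]
tool_rot: [-180.0, 0.0, 81.1]
contact_force: [0.2, 0.5, 0.1]
gripper_width: 38.3
finger_force: 0.0
```

jog_arm([
  {"x": 0,"y": 0,"z": 0,"rx": 0,"ry": 0,"rz": 0,"jaw": 0.028},
  {"x": 0,"y": 0,"z": 0,"rx": 0,"ry": 0,"rz": 0,"jaw": 0.022},
  {"x": 0,"y": 0,"z": 0,"rx": 0,"ry": 0,"rz": 0,"jaw": 0.018},
  {"x": 0,"y": 0,"z": 0,"rx": 0,"ry": 0,"rz": 0,"jaw": 0.016},
  {"x": 0,"y": 0,"z": 0,"rx": 0,"ry": 0,"rz": 0,"jaw": 0.015},
  {"x": 0,"y": 0,"z": 0,"rx": 0,"ry": 0,"rz": 0,"jaw": 0.014},
  {"x": 0,"y": 0,"z": 0,"rx": 0,"ry": 0,"rz": 0,"jaw": 0.012},
  {"x": 0,"y": 0,"z": 0,"rx": 0,"ry": 0,"rz": 0,"jaw": 0.01},
])

```text
clock: 7.6
eef_pos: [608.3, -37.8, 188.3]
tool_rot: [180.0, -0.0, 81.1]
contact_force: [1.2, -0.6, 0.9]
gripper_width: 11.3
finger_force: 25.9
```

jog_arm([
  {"x": 0,"y": -0.0025,"z": -0.0039,"rx": 0,"ry": 0,"rz": 0,"jaw": 0.0},
  {"x": 0,"y": -0.0025,"z": -0.0039,"rx": 0,"ry": 0,"rz": 0,"jaw": 0.0},
  {"x": 0,"y": -0.0027,"z": -0.004,"rx": 0,"ry": 0,"rz": 0,"jaw": 0.0},
  {"x": 0,"y": -0.0028,"z": -0.0039,"rx": 0,"ry": 0,"rz": 0,"jaw": 0.0},
  {"x": 0,"y": -0.0029,"z": -0.0038,"rx": 0,"ry": 0,"rz": 0,"jaw": 0.0},
  {"x": 0,"y": -0.0029,"z": -0.0038,"rx": 0,"ry": 0,"rz": 0,"jaw": 0.0},
  {"x": 0,"y": -0.003,"z": -0.0037,"rx": 0,"ry": 0,"rz": 0,"jaw": 0.0},
  {"x": 0,"y": -0.0031,"z": -0.0037,"rx": 0,"ry": 0,"rz": 0,"jaw": 0.0},
])

```text
clock: 8.6
eef_pos: [586.4, -34.3, 219.6]
tool_rot: [179.9, -0.0, 81.1]
contact_force: [5.4, -0.9, 0.2]
gripper_width: 10.8
finger_force: 30.0
```

jog_arm([
  {"x": 0,"y": -0.0029,"z": -0.0038,"rx": 0,"ry": 0,"rz": 0,"jaw": 0.0},
  {"x": 0,"y": -0.003,"z": -0.0037,"rx": 0,"ry": 0,"rz": 0,"jaw": 0.0},
  {"x": 0,"y": -0.0031,"z": -0.0036,"rx": 0,"ry": 0,"rz": 0,"jaw": 0.0},
  {"x": 0,"y": -0.0032,"z": -0.0036,"rx": 0,"ry": 0,"rz": 0,"jaw": 0.0},
  {"x": 0,"y": -0.0033,"z": -0.0035,"rx": 0,"ry": 0,"rz": 0,"jaw": 0.0},
  {"x": 0,"y": -0.0034,"z": -0.0034,"rx": 0,"ry": 0,"rz": 0,"jaw": 0.0},
  {"x": 0,"y": -0.0034,"z": -0.0033,"rx": 0,"ry": 0,"rz": 0,"jaw": 0.0},
  {"x": 0,"y": -0.0035,"z": -0.0033,"rx": 0,"ry": 0,"rz": 0,"jaw": 0.0},
])

```text
clock: 9.6
eef_pos: [560.0, -30.1, 247.3]
tool_rot: [-180.0, 0.0, 81.1]
contact_force: [3.2, 0.0, 0.6]
gripper_width: 11.3
finger_force: 30.0
```

jog_arm([
  {"x": 0,"y": -0.0009,"z": -0.0008,"rx": 0,"ry": 0,"rz": 0,"jaw": 0.0},
  {"x": 0,"y": -0.0009,"z": -0.0008,"rx": 0,"ry": 0,"rz": 0,"jaw": 0.0},
  {"x": 0,"y": -0.0009,"z": -0.0008,"rx": 0,"ry": 0,"rz": 0,"jaw": 0.0},
  {"x": 0,"y": -0.0009,"z": -0.0008,"rx": 0,"ry": 0,"rz": 0,"jaw": 0.0},
  {"x": 0,"y": -0.0009,"z": -0.0007,"rx": 0,"ry": 0,"rz": 0,"jaw": 0.0},
  {"x": 0,"y": -0.0009,"z": -0.0007,"rx": 0,"ry": 0,"rz": 0,"jaw": 0.0},
  {"x": 0,"y": -0.001,"z": -0.0007,"rx": 0,"ry": 0,"rz": 0,"jaw": 0.0},
  {"x": 0,"y": -0.001,"z": -0.0007,"rx": 0,"ry": 0,"rz": 0,"jaw": 0.0},
])

```text
clock: 10.6
eef_pos: [553.1, -29.0, 253.2]
tool_rot: [180.0, -0.0, 81.1]
contact_force: [4.5, -0.1, 1.8]
gripper_width: 11.4
finger_force: 30.0
```

jog_arm([
  {"x": 0,"y": -0.0004,"z": -0.0005,"rx": 0,"ry": 0,"rz": 0,"jaw": 0.0},
  {"x": 0,"y": -0.0004,"z": -0.0005,"rx": 0,"ry": 0,"rz": 0,"jaw": 0.0},
  {"x": 0,"y": -0.0004,"z": -0.0005,"rx": 0,"ry": 0,"rz": 0,"jaw": 0.0},
  {"x": 0,"y": -0.0004,"z": -0.0005,"rx": 0,"ry": 0,"rz": 0,"jaw": 0.0},
  {"x": 0,"y": -0.0005,"z": -0.0004,"rx": 0,"ry": 0,"rz": 0,"jaw": 0.0},
  {"x": 0,"y": -0.0005,"z": -0.0004,"rx": 0,"ry": 0,"rz": 0,"jaw": 0.0},
  {"x": 0,"y": -0.0005,"z": -0.0004,"rx": 0,"ry": 0,"rz": 0,"jaw": 0.0},
  {"x": 0,"y": -0.0005,"z": -0.0004,"rx": 0,"ry": 0,"rz": 0,"jaw": 0.0},
])

```text
clock: 11.6
eef_pos: [549.0, -28.5, 256.5]
tool_rot: [-179.9, 0.0, 81.1]
contact_force: [1.5, 1.5, -4.5]
gripper_width: 10.7
finger_force: 30.0
```

jog_arm([
  {"x": 0,"y": -0.0005,"z": -0.0004,"rx": 0,"ry": 0,"rz": 0,"jaw": 0.0},
  {"x": 0,"y": -0.0005,"z": -0.0004,"rx": 0,"ry": 0,"rz": 0,"jaw": 0.0},
  {"x": 0,"y": -0.0005,"z": -0.0004,"rx": 0,"ry": 0,"rz": 0,"jaw": 0.0},
  {"x": 0,"y": -0.0005,"z": -0.0003,"rx": 0,"ry": 0,"rz": 0,"jaw": 0.0},
  {"x": 0,"y": -0.0005,"z": -0.0003,"rx": 0,"ry": 0,"rz": 0,"jaw": 0.0},
  {"x": 0,"y": -0.0005,"z": -0.0003,"rx": 0,"ry": 0,"rz": 0,"jaw": 0.0},
  {"x": 0,"y": 0,"z": 0,"rx": 0,"ry": 0,"rz": 0,"jaw": 0.0},
  {"x": 0,"y": 0,"z": 0,"rx": 0,"ry": 0,"rz": 0,"jaw": 0.0},
])

```text
clock: 12.6
eef_pos: [546.3, -28.1, 258.7]
tool_rot: [-180.0, 0.0, 81.1]
contact_force: [-0.8, 2.9, -4.9]
gripper_width: 11.0
finger_force: 30.0
```

jog_arm([
  {"x": 0,"y": -0.0007,"z": -0.0002,"rx": 0,"ry": 0,"rz": 0,"jaw": 0.0},
  {"x": 0,"y": -0.0007,"z": -0.0003,"rx": 0,"ry": 0,"rz": 0,"jaw": 0.0},
  {"x": 0,"y": -0.0007,"z": -0.0003,"rx": 0,"ry": 0,"rz": 0,"jaw": 0.0},
  {"x": 0,"y": -0.0007,"z": -0.0003,"rx": 0,"ry": 0,"rz": 0,"jaw": 0.0},
  {"x": 0,"y": -0.0006,"z": -0.0004,"rx": 0,"ry": 0,"rz": 0,"jaw": 0.0},
  {"x": 0,"y": -0.0006,"z": -0.0004,"rx": 0,"ry": 0,"rz": 0,"jaw": 0.0},
  {"x": 0,"y": 0,"z": 0,"rx": 0,"ry": 0,"rz": 0,"jaw": 0.0},
  {"x": 0,"y": 0,"z": 0,"rx": 0,"ry": 0,"rz": 0,"jaw": 0.0},
])

```text
clock: 13.6
eef_pos: [543.1, -27.5, 261.0]
tool_rot: [179.9, -0.0, 81.1]
contact_force: [3.8, 1.4, -0.1]
gripper_width: 10.8
finger_force: 30.0
```

```bash
cat > st.py <<'E'
from h import *
s=arm.sense();p=s["eef_pos"];f=s["contact_force"];t=np.radians(-9);e=np.array([np.cos(t),np.sin(t)])
E=205.1+(p[:2]-[608.3,-37.8])@e;Z=124.9+p[2]-188.3;a=np.arctan2(Z,E)-.025;fe=f[:2]@e
print("a %.3f r %.1f lat %.1f | tang %.1f rad %.1f lat %.1f"%(a,np.hypot(E,Z),(p[:2]-[608.3,-37.8])@[-e[1],e[0]],-np.sin(a)*fe+np.cos(a)*f[2],np.cos(a)*fe+np.sin(a)*f[2],f[:2]@[-e[1],e[0]]))
E
python3 st.py
```

```text
a 0.932 r 241.6 lat -0.1 | tang -2.9 rad 2.0 lat 2.0
```

jog_arm([
  {"x": 0,"y": -0.0006,"z": -0.0004,"rx": 0,"ry": 0,"rz": 0,"jaw": 0.0},
  {"x": 0,"y": -0.0006,"z": -0.0004,"rx": 0,"ry": 0,"rz": 0,"jaw": 0.0},
  {"x": 0,"y": -0.0006,"z": -0.0004,"rx": 0,"ry": 0,"rz": 0,"jaw": 0.0},
  {"x": 0,"y": -0.0006,"z": -0.0004,"rx": 0,"ry": 0,"rz": 0,"jaw": 0.0},
  {"x": 0,"y": -0.0006,"z": -0.0004,"rx": 0,"ry": 0,"rz": 0,"jaw": 0.0},
  {"x": 0,"y": -0.0006,"z": -0.0004,"rx": 0,"ry": 0,"rz": 0,"jaw": 0.0},
  {"x": 0,"y": 0,"z": 0,"rx": 0,"ry": 0,"rz": 0,"jaw": 0.0},
  {"x": 0,"y": 0,"z": 0,"rx": 0,"ry": 0,"rz": 0,"jaw": 0.0},
])

```text
clock: 14.6
eef_pos: [539.7, -27.0, 263.5]
tool_rot: [179.9, -0.0, 81.1]
contact_force: [5.0, 1.1, 2.1]
gripper_width: 10.9
finger_force: 30.0
```

```bash
python3 st.py
```

```text
a 0.950 r 241.8 lat -0.1 | tang -2.7 rad 4.5 lat 1.9
```

jog_arm([
  {"x": 0,"y": -0.0005,"z": -0.0005,"rx": 0,"ry": 0,"rz": 0,"jaw": 0.0},
  {"x": 0,"y": -0.0006,"z": -0.0004,"rx": 0,"ry": 0,"rz": 0,"jaw": 0.0},
  {"x": 0,"y": -0.0005,"z": -0.0005,"rx": 0,"ry": 0,"rz": 0,"jaw": 0.0},
  {"x": 0,"y": -0.0006,"z": -0.0004,"rx": 0,"ry": 0,"rz": 0,"jaw": 0.0},
  {"x": 0,"y": -0.0005,"z": -0.0005,"rx": 0,"ry": 0,"rz": 0,"jaw": 0.0},
  {"x": 0,"y": -0.0006,"z": -0.0004,"rx": 0,"ry": 0,"rz": 0,"jaw": 0.0},
  {"x": 0,"y": 0,"z": 0,"rx": 0,"ry": 0,"rz": 0,"jaw": 0.0},
  {"x": 0,"y": 0,"z": 0,"rx": 0,"ry": 0,"rz": 0,"jaw": 0.0},
])

```text
clock: 15.6
eef_pos: [536.7, -26.5, 265.7]
tool_rot: [179.9, -0.0, 81.1]
contact_force: [7.8, 1.1, -4.4]
gripper_width: 11.0
finger_force: 30.0
```

```bash
python3 st.py
```

```text
a 0.965 r 241.9 lat -0.1 | tang -8.7 rad 0.7 lat 2.3
```

jog_arm([
  {"x": 0,"y": -0.0003,"z": -0.0002,"rx": 0,"ry": 0,"rz": 0,"jaw": 0.0},
  {"x": 0,"y": -0.0002,"z": -0.0001,"rx": 0,"ry": 0,"rz": 0,"jaw": 0.0},
  {"x": 0,"y": 0,"z": 0,"rx": 0,"ry": 0,"rz": 0,"jaw": 0.0},
  {"x": 0,"y": 0,"z": 0,"rx": 0,"ry": 0,"rz": 0,"jaw": 0.0},
  {"x": 0,"y": 0,"z": 0,"rx": 0,"ry": 0,"rz": 0,"jaw": 0.0},
  {"x": 0,"y": 0,"z": 0,"rx": 0,"ry": 0,"rz": 0,"jaw": 0.0},
  {"x": 0,"y": 0,"z": 0,"rx": 0,"ry": 0,"rz": 0,"jaw": 0.0},
  {"x": 0,"y": 0,"z": 0,"rx": 0,"ry": 0,"rz": 0,"jaw": 0.0},
])

```text
clock: 16.6
eef_pos: [536.3, -26.5, 265.9]
tool_rot: [179.9, -0.0, 81.1]
contact_force: [9.0, 1.1, -5.7]
gripper_width: 11.0
finger_force: 30.0
```

```bash
python3 st.py
```

```text
a 0.967 r 241.9 lat -0.1 | tang -10.5 rad 0.2 lat 2.5
```

That's the top stop: the tangential pull rose from 2.7 to 10.5 N over less than 1 mm at a tilt of 0.967. Now I'll lower the board.

```bash
cat > low.py <<'E'
import numpy as np,sys
a0,a1,r0,r1=map(float,sys.argv[1:5]);n=int(sys.argv[5]) if len(sys.argv)>5 else 8
A=np.linspace(a0,a1,n+1);r=np.linspace(r0,r1,n+1)
P=np.c_[r*np.cos(A+.025),-r*np.sin(A+.025)];print(np.diff(P,axis=0).round(1).tolist())
E
python3 low.py .967 .80 241.9 241.2;python3 low.py .8 .6 241.2 240.4
```

```text
[[4.1, 2.9], [4.1, 3.0], [4.0, 3.0], [4.0, 3.1], [3.9, 3.2], [3.8, 3.3], [3.7, 3.4], [3.7, 3.4]]
[[4.3, 4.2], [4.2, 4.3], [4.1, 4.4], [4.0, 4.5], [3.9, 4.6], [3.7, 4.7], [3.6, 4.8], [3.5, 4.9]]
```

jog_arm([
  {"x": 0,"y": 0.0041,"z": 0.0029,"rx": 0,"ry": 0,"rz": 0,"jaw": 0.0},
  {"x": 0,"y": 0.0041,"z": 0.003,"rx": 0,"ry": 0,"rz": 0,"jaw": 0.0},
  {"x": 0,"y": 0.004,"z": 0.003,"rx": 0,"ry": 0,"rz": 0,"jaw": 0.0},
  {"x": 0,"y": 0.004,"z": 0.0031,"rx": 0,"ry": 0,"rz": 0,"jaw": 0.0},
  {"x": 0,"y": 0.0039,"z": 0.0032,"rx": 0,"ry": 0,"rz": 0,"jaw": 0.0},
  {"x": 0,"y": 0.0038,"z": 0.0033,"rx": 0,"ry": 0,"rz": 0,"jaw": 0.0},
  {"x": 0,"y": 0.0037,"z": 0.0034,"rx": 0,"ry": 0,"rz": 0,"jaw": 0.0},
  {"x": 0,"y": 0.0037,"z": 0.0034,"rx": 0,"ry": 0,"rz": 0,"jaw": 0.0},
])

```text
clock: 17.6
eef_pos: [566.9, -31.4, 241.2]
tool_rot: [179.9, 0.0, 81.1]
contact_force: [5.5, -0.6, 6.0]
gripper_width: 11.0
finger_force: 30.0
```

```bash
python3 st.py
```

```text
a 0.803 r 241.4 lat -0.1 | tang 0.2 rad 8.2 lat 0.3
```

jog_arm([
  {"x": 0,"y": 0.0043,"z": 0.0042,"rx": 0,"ry": 0,"rz": 0,"jaw": 0.0},
  {"x": 0,"y": 0.0042,"z": 0.0043,"rx": 0,"ry": 0,"rz": 0,"jaw": 0.0},
  {"x": 0,"y": 0.0041,"z": 0.0044,"rx": 0,"ry": 0,"rz": 0,"jaw": 0.0},
  {"x": 0,"y": 0.004,"z": 0.0045,"rx": 0,"ry": 0,"rz": 0,"jaw": 0.0},
  {"x": 0,"y": 0.0039,"z": 0.0046,"rx": 0,"ry": 0,"rz": 0,"jaw": 0.0},
  {"x": 0,"y": 0.0037,"z": 0.0047,"rx": 0,"ry": 0,"rz": 0,"jaw": 0.0},
  {"x": 0,"y": 0.0036,"z": 0.0048,"rx": 0,"ry": 0,"rz": 0,"jaw": 0.0},
  {"x": 0,"y": 0.0035,"z": 0.0049,"rx": 0,"ry": 0,"rz": 0,"jaw": 0.0},
])

```text
clock: 18.6
eef_pos: [597.9, -36.2, 204.6]
tool_rot: [179.9, 0.0, 81.1]
contact_force: [6.5, -0.8, 4.6]
gripper_width: 11.3
finger_force: 30.0
```

```bash
python3 st.py; for a in ".6 .48 240.4 239.8" ".48 .32 239.8 239.2" ".32 .16 239.2 238.6" ".16 .04 238.6 238"; do python3 low.py $a;done
```

```text
a 0.603 r 240.4 lat -0.0 | tang 0.1 rad 8.0 lat 0.2
[[2.0, 3.0], [2.0, 3.0], [1.9, 3.0], [1.9, 3.1], [1.8, 3.1], [1.8, 3.1], [1.7, 3.1], [1.7, 3.2]]
[[2.2, 4.3], [2.1, 4.3], [2.0, 4.3], [2.0, 4.4], [1.9, 4.4], [1.8, 4.4], [1.7, 4.5], [1.6, 4.5]]
[[1.5, 4.5], [1.4, 4.6], [1.3, 4.6], [1.2, 4.6], [1.1, 4.6], [1.0, 4.7], [0.9, 4.7], [0.9, 4.7]]
[[0.6, 3.5], [0.5, 3.5], [0.5, 3.5], [0.4, 3.6], [0.3, 3.6], [0.3, 3.6], [0.2, 3.6], [0.2, 3.6]]
```

jog_arm([
  {"x": 0,"y": 0.0022,"z": 0.0028,"rx": 0,"ry": 0,"rz": 0,"jaw": 0.0},
  {"x": 0,"y": 0.0022,"z": 0.0029,"rx": 0,"ry": 0,"rz": 0,"jaw": 0.0},
  {"x": 0,"y": 0.0021,"z": 0.0029,"rx": 0,"ry": 0,"rz": 0,"jaw": 0.0},
  {"x": 0,"y": 0.0021,"z": 0.003,"rx": 0,"ry": 0,"rz": 0,"jaw": 0.0},
  {"x": 0,"y": 0.002,"z": 0.003,"rx": 0,"ry": 0,"rz": 0,"jaw": 0.0},
  {"x": 0,"y": 0.002,"z": 0.003,"rx": 0,"ry": 0,"rz": 0,"jaw": 0.0},
  {"x": 0,"y": 0.0018,"z": 0.0031,"rx": 0,"ry": 0,"rz": 0,"jaw": 0.0},
  {"x": 0,"y": 0.0018,"z": 0.0031,"rx": 0,"ry": 0,"rz": 0,"jaw": 0.0},
])

```text
clock: 19.6
eef_pos: [612.9, -38.6, 180.2]
tool_rot: [-180.0, 0.0, 81.1]
contact_force: [2.9, 0.6, -0.0]
gripper_width: 11.0
finger_force: 30.0
```

```bash
python3 st.py
```

```text
a 0.483 r 240.1 lat -0.1 | tang -1.3 rad 2.5 lat 1.0
```

The board passed notch 3 freely, so I'll keep lowering.

jog_arm([
  {"x": 0,"y": 0.0023,"z": 0.0043,"rx": 0,"ry": 0,"rz": 0,"jaw": 0.0},
  {"x": 0,"y": 0.0022,"z": 0.0043,"rx": 0,"ry": 0,"rz": 0,"jaw": 0.0},
  {"x": 0,"y": 0.0021,"z": 0.0043,"rx": 0,"ry": 0,"rz": 0,"jaw": 0.0},
  {"x": 0,"y": 0.0021,"z": 0.0043,"rx": 0,"ry": 0,"rz": 0,"jaw": 0.0},
  {"x": 0,"y": 0.002,"z": 0.0044,"rx": 0,"ry": 0,"rz": 0,"jaw": 0.0},
  {"x": 0,"y": 0.0019,"z": 0.0044,"rx": 0,"ry": 0,"rz": 0,"jaw": 0.0},
  {"x": 0,"y": 0.0018,"z": 0.0044,"rx": 0,"ry": 0,"rz": 0,"jaw": 0.0},
  {"x": 0,"y": 0.0017,"z": 0.0045,"rx": 0,"ry": 0,"rz": 0,"jaw": 0.0},
])

```text
clock: 20.6
eef_pos: [628.5, -41.1, 145.1]
tool_rot: [-179.9, 0.0, 81.1]
contact_force: [-0.3, 1.0, -0.2]
gripper_width: 11.1
finger_force: 30.0
```

```bash
python3 st.py
```

```text
a 0.323 r 239.9 lat -0.1 | tang -0.0 rad -0.5 lat 1.0
```

jog_arm([
  {"x": 0,"y": 0.0015,"z": 0.0045,"rx": 0,"ry": 0,"rz": 0,"jaw": 0.0},
  {"x": 0,"y": 0.0014,"z": 0.0046,"rx": 0,"ry": 0,"rz": 0,"jaw": 0.0},
  {"x": 0,"y": 0.0013,"z": 0.0046,"rx": 0,"ry": 0,"rz": 0,"jaw": 0.0},
  {"x": 0,"y": 0.0012,"z": 0.0046,"rx": 0,"ry": 0,"rz": 0,"jaw": 0.0},
  {"x": 0,"y": 0.0011,"z": 0.0046,"rx": 0,"ry": 0,"rz": 0,"jaw": 0.0},
  {"x": 0,"y": 0.001,"z": 0.0047,"rx": 0,"ry": 0,"rz": 0,"jaw": 0.0},
  {"x": 0,"y": 0.0009,"z": 0.0047,"rx": 0,"ry": 0,"rz": 0,"jaw": 0.0},
  {"x": 0,"y": 0.0009,"z": 0.0047,"rx": 0,"ry": 0,"rz": 0,"jaw": 0.0},
])

```text
clock: 21.6
eef_pos: [638.7, -42.7, 108.5]
tool_rot: [180.0, 0.0, 81.1]
contact_force: [2.1, -2.2, -1.8]
gripper_width: 11.0
finger_force: 30.0
```

```bash
python3 st.py
```

```text
a 0.164 r 240.2 lat -0.0 | tang -2.2 rad 2.1 lat -1.9
```

jog_arm([
  {"x": 0,"y": 0.0007,"z": 0.003,"rx": 0,"ry": 0,"rz": 0,"jaw": 0.0},
  {"x": 0,"y": 0.0006,"z": 0.003,"rx": 0,"ry": 0,"rz": 0,"jaw": 0.0},
  {"x": 0,"y": 0.0006,"z": 0.003,"rx": 0,"ry": 0,"rz": 0,"jaw": 0.0},
  {"x": 0,"y": 0.0005,"z": 0.003,"rx": 0,"ry": 0,"rz": 0,"jaw": 0.0},
  {"x": 0,"y": 0.0005,"z": 0.003,"rx": 0,"ry": 0,"rz": 0,"jaw": 0.0},
  {"x": 0,"y": 0.0004,"z": 0.003,"rx": 0,"ry": 0,"rz": 0,"jaw": 0.0},
  {"x": 0,"y": 0.0004,"z": 0.003,"rx": 0,"ry": 0,"rz": 0,"jaw": 0.0},
  {"x": 0,"y": 0.0003,"z": 0.003,"rx": 0,"ry": 0,"rz": 0,"jaw": 0.0},
])

```text
clock: 22.6
eef_pos: [641.9, -43.2, 84.4]
tool_rot: [-180.0, 0.0, 81.1]
contact_force: [1.1, -3.4, -1.0]
gripper_width: 11.1
finger_force: 30.0
```

```bash
python3 st.py
```

```text
a 0.063 r 240.1 lat -0.0 | tang -1.1 rad 1.6 lat -3.2
```

jog_arm([
  {"x": 0,"y": 0.0002,"z": 0.0015,"rx": 0,"ry": 0,"rz": 0,"jaw": 0.0},
  {"x": 0,"y": 0.0002,"z": 0.0015,"rx": 0,"ry": 0,"rz": 0,"jaw": 0.0},
  {"x": 0,"y": 0.0001,"z": 0.0015,"rx": 0,"ry": 0,"rz": 0,"jaw": 0.0},
  {"x": 0,"y": 0.0001,"z": 0.0015,"rx": 0,"ry": 0,"rz": 0,"jaw": 0.0},
  {"x": 0,"y": 0.0001,"z": 0.001,"rx": 0,"ry": 0,"rz": 0,"jaw": 0.0},
  {"x": 0,"y": 0,"z": 0.001,"rx": 0,"ry": 0,"rz": 0,"jaw": 0.0},
  {"x": 0,"y": 0,"z": 0.001,"rx": 0,"ry": 0,"rz": 0,"jaw": 0.0},
  {"x": 0,"y": 0,"z": 0,"rx": 0,"ry": 0,"rz": 0,"jaw": 0.0},
])

```text
clock: 23.6
eef_pos: [642.6, -43.2, 75.5]
tool_rot: [-180.0, 0.0, 81.1]
contact_force: [-1.4, -4.5, -1.8]
gripper_width: 10.9
finger_force: 30.0
```

```bash
python3 st.py
```

```text
a 0.026 r 240.1 lat 0.0 | tang -1.8 rad -0.8 lat -4.6
```

jog_arm([
  {"x": 0,"y": 0,"z": 0.001,"rx": 0,"ry": 0,"rz": 0,"jaw": 0.0},
  {"x": 0,"y": 0,"z": 0.001,"rx": 0,"ry": 0,"rz": 0,"jaw": 0.0},
  {"x": 0,"y": 0,"z": 0.001,"rx": 0,"ry": 0,"rz": 0,"jaw": 0.0},
  {"x": 0,"y": 0,"z": 0.001,"rx": 0,"ry": 0,"rz": 0,"jaw": 0.0},
  {"x": 0,"y": 0,"z": 0.001,"rx": 0,"ry": 0,"rz": 0,"jaw": 0.0},
  {"x": 0,"y": 0,"z": 0,"rx": 0,"ry": 0,"rz": 0,"jaw": 0.0},
  {"x": 0,"y": 0,"z": 0,"rx": 0,"ry": 0,"rz": 0,"jaw": 0.0},
  {"x": 0,"y": 0,"z": 0,"rx": 0,"ry": 0,"rz": 0,"jaw": 0.0},
])

```text
clock: 24.6
eef_pos: [642.9, -43.2, 70.7]
tool_rot: [180.0, 0.0, 81.1]
contact_force: [-1.6, -4.2, -2.2]
gripper_width: 11.1
finger_force: 30.0
```

```bash
python3 st.py
```

```text
a 0.005 r 240.2 lat 0.1 | tang -2.2 rad -0.9 lat -4.4
```

jog_arm([
  {"x": 0,"y": 0,"z": 0.0005,"rx": 0,"ry": 0,"rz": 0,"jaw": 0.0},
  {"x": 0,"y": 0,"z": 0.0005,"rx": 0,"ry": 0,"rz": 0,"jaw": 0.0},
  {"x": 0,"y": 0,"z": 0.0005,"rx": 0,"ry": 0,"rz": 0,"jaw": 0.0},
  {"x": 0,"y": 0,"z": 0.0005,"rx": 0,"ry": 0,"rz": 0,"jaw": 0.0},
  {"x": 0,"y": 0,"z": 0.0005,"rx": 0,"ry": 0,"rz": 0,"jaw": 0.0},
  {"x": 0,"y": 0,"z": 0,"rx": 0,"ry": 0,"rz": 0,"jaw": 0.0},
  {"x": 0,"y": 0,"z": 0,"rx": 0,"ry": 0,"rz": 0,"jaw": 0.0},
  {"x": 0,"y": 0,"z": 0,"rx": 0,"ry": 0,"rz": 0,"jaw": 0.0},
])

```text
clock: 25.6
eef_pos: [642.9, -43.3, 68.9]
tool_rot: [180.0, 0.0, 81.1]
contact_force: [-2.6, -3.8, 4.1]
gripper_width: 11.0
finger_force: 30.0
```

```bash
python3 st.py
```

```text
a -0.002 r 240.2 lat 0.0 | tang 4.1 rad -2.0 lat -4.1
```

The board is on its rests (4 N upward). The start at 0.522 was notch 3, so notch 1 rests at about 0.20. I'll raise to 0.28 and settle back.

```bash
python3 low.py 0 .14 240.1 240.1;python3 low.py .14 .28 240.1 240.1;python3 low.py .28 .21 240.1 240.1
```

```text
[[-0.1, -4.2], [-0.2, -4.2], [-0.3, -4.2], [-0.4, -4.2], [-0.4, -4.2], [-0.5, -4.2], [-0.6, -4.2], [-0.7, -4.2]]
[[-0.7, -4.1], [-0.8, -4.1], [-0.9, -4.1], [-0.9, -4.1], [-1.0, -4.1], [-1.1, -4.1], [-1.2, -4.0], [-1.2, -4.0]]
[[0.6, 2.0], [0.6, 2.0], [0.6, 2.0], [0.6, 2.0], [0.6, 2.0], [0.5, 2.0], [0.5, 2.0], [0.5, 2.0]]
```

jog_arm([
  {"x": 0,"y": -0.0001,"z": -0.005,"rx": 0,"ry": 0,"rz": 0,"jaw": 0.0},
  {"x": 0,"y": -0.0002,"z": -0.0042,"rx": 0,"ry": 0,"rz": 0,"jaw": 0.0},
  {"x": 0,"y": -0.0003,"z": -0.0042,"rx": 0,"ry": 0,"rz": 0,"jaw": 0.0},
  {"x": 0,"y": -0.0004,"z": -0.0042,"rx": 0,"ry": 0,"rz": 0,"jaw": 0.0},
  {"x": 0,"y": -0.0004,"z": -0.0042,"rx": 0,"ry": 0,"rz": 0,"jaw": 0.0},
  {"x": 0,"y": -0.0005,"z": -0.0042,"rx": 0,"ry": 0,"rz": 0,"jaw": 0.0},
  {"x": 0,"y": -0.0006,"z": -0.0042,"rx": 0,"ry": 0,"rz": 0,"jaw": 0.0},
  {"x": 0,"y": -0.0007,"z": -0.0042,"rx": 0,"ry": 0,"rz": 0,"jaw": 0.0},
])

```text
clock: 26.6
eef_pos: [639.7, -42.7, 102.7]
tool_rot: [180.0, -0.0, 81.1]
contact_force: [0.2, -4.9, -4.0]
gripper_width: 11.2
finger_force: 30.0
```

jog_arm([
  {"x": 0,"y": -0.0007,"z": -0.0041,"rx": 0,"ry": 0,"rz": 0,"jaw": 0.0},
  {"x": 0,"y": -0.0008,"z": -0.0041,"rx": 0,"ry": 0,"rz": 0,"jaw": 0.0},
  {"x": 0,"y": -0.0009,"z": -0.0041,"rx": 0,"ry": 0,"rz": 0,"jaw": 0.0},
  {"x": 0,"y": -0.0009,"z": -0.0041,"rx": 0,"ry": 0,"rz": 0,"jaw": 0.0},
  {"x": 0,"y": -0.001,"z": -0.0041,"rx": 0,"ry": 0,"rz": 0,"jaw": 0.0},
  {"x": 0,"y": -0.0011,"z": -0.0041,"rx": 0,"ry": 0,"rz": 0,"jaw": 0.0},
  {"x": 0,"y": -0.0012,"z": -0.004,"rx": 0,"ry": 0,"rz": 0,"jaw": 0.0},
  {"x": 0,"y": -0.0012,"z": -0.004,"rx": 0,"ry": 0,"rz": 0,"jaw": 0.0},
])

```text
clock: 27.6
eef_pos: [632.2, -41.5, 135.6]
tool_rot: [180.0, -0.0, 81.1]
contact_force: [-0.4, -4.6, -3.9]
gripper_width: 11.1
finger_force: 30.0
```

```bash
python3 st.py
```

```text
a 0.280 r 240.4 lat 0.1 | tang -3.9 rad -0.7 lat -4.6
```

jog_arm([
  {"x": 0,"y": 0.0006,"z": 0.002,"rx": 0,"ry": 0,"rz": 0,"jaw": 0.0},
  {"x": 0,"y": 0.0006,"z": 0.002,"rx": 0,"ry": 0,"rz": 0,"jaw": 0.0},
  {"x": 0,"y": 0.0006,"z": 0.002,"rx": 0,"ry": 0,"rz": 0,"jaw": 0.0},
  {"x": 0,"y": 0.0006,"z": 0.002,"rx": 0,"ry": 0,"rz": 0,"jaw": 0.0},
  {"x": 0,"y": 0.0005,"z": 0.002,"rx": 0,"ry": 0,"rz": 0,"jaw": 0.0},
  {"x": 0,"y": 0.0005,"z": 0.002,"rx": 0,"ry": 0,"rz": 0,"jaw": 0.0},
  {"x": 0,"y": 0.0005,"z": 0.002,"rx": 0,"ry": 0,"rz": 0,"jaw": 0.0},
  {"x": 0,"y": 0,"z": 0,"rx": 0,"ry": 0,"rz": 0,"jaw": 0.0},
])

```text
clock: 28.6
eef_pos: [636.1, -42.0, 121.4]
tool_rot: [180.0, -0.0, 81.1]
contact_force: [0.4, -4.7, -2.2]
gripper_width: 10.9
finger_force: 30.0
```

```bash
python3 st.py
```

```text
a 0.219 r 240.3 lat 0.2 | tang -2.4 rad 0.6 lat -4.6
```

Next I'll go down slowly and feel for the notch.

jog_arm([
  {"x": 0,"y": 0.0002,"z": 0.001,"rx": 0,"ry": 0,"rz": 0,"jaw": 0.0},
  {"x": 0,"y": 0.0002,"z": 0.001,"rx": 0,"ry": 0,"rz": 0,"jaw": 0.0},
  {"x": 0,"y": 0.0002,"z": 0.001,"rx": 0,"ry": 0,"rz": 0,"jaw": 0.0},
  {"x": 0,"y": 0.0001,"z": 0.0005,"rx": 0,"ry": 0,"rz": 0,"jaw": 0.0},
  {"x": 0,"y": 0,"z": 0,"rx": 0,"ry": 0,"rz": 0,"jaw": 0.0},
  {"x": 0,"y": 0,"z": 0,"rx": 0,"ry": 0,"rz": 0,"jaw": 0.0},
  {"x": 0,"y": 0,"z": 0,"rx": 0,"ry": 0,"rz": 0,"jaw": 0.0},
  {"x": 0,"y": 0,"z": 0,"rx": 0,"ry": 0,"rz": 0,"jaw": 0.0},
])

```text
clock: 29.6
eef_pos: [636.8, -42.2, 118.6]
tool_rot: [180.0, 0.0, 81.1]
contact_force: [-2.5, -5.2, 3.0]
gripper_width: 11.0
finger_force: 30.0
```

```bash
python3 st.py
```

```text
a 0.207 r 240.3 lat 0.1 | tang 3.3 rad -1.0 lat -5.5
```

The notch holds at about 0.207: 3.3 N now pushes up on the hand. I'll ease off, release and retreat upward.

jog_arm([
  {"x": 0,"y": 0,"z": -0.0005,"rx": 0,"ry": 0,"rz": 0,"jaw": 0.0},
  {"x": 0,"y": 0,"z": 0,"rx": 0,"ry": 0,"rz": 0,"jaw": 0.016},
  {"x": 0,"y": 0,"z": 0,"rx": 0,"ry": 0,"rz": 0,"jaw": 0.024},
  {"x": 0,"y": 0,"z": 0,"rx": 0,"ry": 0,"rz": 0,"jaw": 0.036},
  {"x": 0,"y": 0,"z": 0,"rx": 0,"ry": 0,"rz": 0,"jaw": 0.036},
  {"x": 0,"y": 0,"z": 0,"rx": 0,"ry": 0,"rz": 0,"jaw": 0.036},
  {"x": 0,"y": 0,"z": 0,"rx": 0,"ry": 0,"rz": 0,"jaw": 0.036},
  {"x": 0,"y": 0,"z": 0,"rx": 0,"ry": 0,"rz": 0,"jaw": 0.036},
])

```text
clock: 30.6
eef_pos: [636.5, -42.1, 118.2]
tool_rot: [-180.0, 0.0, 81.1]
contact_force: [-0.0, -0.2, -0.1]
gripper_width: 36.0
finger_force: 0.0
```

jog_arm([
  {"x": 0,"y": 0,"z": -0.005,"rx": 0,"ry": 0,"rz": 0,"jaw": 0.036},
  {"x": 0,"y": 0,"z": -0.01,"rx": 0,"ry": 0,"rz": 0,"jaw": 0.036},
  {"x": 0,"y": 0,"z": -0.015,"rx": 0,"ry": 0,"rz": 0,"jaw": 0.036},
  {"x": 0,"y": 0,"z": -0.02,"rx": 0,"ry": 0,"rz": 0,"jaw": 0.036},
  {"x": 0,"y": 0,"z": -0.03,"rx": 0,"ry": 0,"rz": 0,"jaw": 0.036},
  {"x": 0,"y": 0,"z": -0.03,"rx": 0,"ry": 0,"rz": 0,"jaw": 0.036},
  {"x": 0,"y": 0,"z": -0.03,"rx": 0,"ry": 0,"rz": 0,"jaw": 0.036},
  {"x": 0,"y": 0,"z": 0,"rx": 0,"ry": 0,"rz": 0,"jaw": 0.036},
])

```text
clock: 31.6
eef_pos: [637.9, -41.8, 261.8]
tool_rot: [179.7, -0.0, 81.1]
contact_force: [1.0, 0.2, -0.1]
gripper_width: 36.0
finger_force: 0.0
```

Run:
```python
from h import *
s=arm.sense();print(s["eef_pos"],s["contact_force"])
p,d=vision.capture("scene");cv2.imwrite("pics/s4.png",cv2.resize(p[80:260,220:460,::-1],None,fx=3,fy=3,interpolation=cv2.INTER_CUBIC))
W=cloud("scene",d).reshape(-1,3);e=np.array([np.cos(np.radians(-9)),np.sin(np.radians(-9))]);l=np.array([-e[1],e[0]])
L=np.c_[(W[:,:2]-[404,-4.5])@e,(W[:,:2]-[404,-4.5])@l,W[:,2]]
k=L[(L[:,0]>225)&(L[:,0]<245)&(abs(L[:,1])<58)&(L[:,2]>110)&(L[:,2]<200)];z=np.median(k[:,2]);print(np.median(k,0),len(k),"tilt~",np.arcsin((z-6-124)/240))
```

```text
[637.85845014 -41.7959938  261.7687517 ] [ 1.00649816  0.21088652 -0.12231069]
[235.6718572    0.89394648 180.04211847] 84 tilt~ 0.21005002641645404
```

View pics/s4.png

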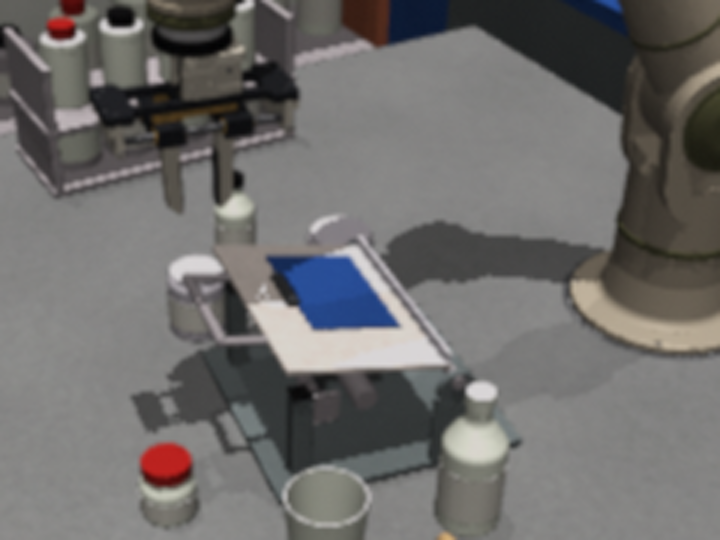

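The board stands low at about 0.21 rad, with its bar at crop (205,310). The gripper is clear above it, and the stand and bystanders are where they were. I'll hand it in.

```bash
python3 -c "
from rig import arm
print(arm.job_done())"
```

```text
the job is handed in; nothing more can be done
None
```

I raised the board to its top stop (tilt about 0.97 rad), lowered it gently onto its rests and left it released in the first notch at about 0.21 rad; the stand and other things look unmoved, and I handed the job in just after the 31.6 s clock reading, but it returned no verdict.

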